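# Tidy the trinket box into its corner of the stall display

### The arm

A 7-joint arm with a two-finger parallel gripper is mounted at the origin on the work surface. World frame = base frame: x ahead of the robot, y to its left, z up, the work surface at z = 0. Lengths are in m, angles in rad, forces in N, time in s.
With the tool pointing down it reaches from about 0.35 to 0.9 m from the base axis. Payload 8.1 kg.
Tool frame: the origin (TCP) lies at the very end of the fingers, on their centre line; the grasp point (between the pads) lies tcp_to_grasp behind it (tcp_to_grasp is the distance from the TCP to the grasp point, in m); z points along the fingers, y is the line along which they close (so a half turn about z gives the same grasp; the last joint's range is limited). The gripper opens to 92 mm and grips with 3 to 60 N. Pads are 19 mm wide; open, the fingers measure 130 mm over their backs; the gripper's body (75 mm by 190 mm) begins 47 mm behind the grasp point.
Start: joints at [-1.223, 0.434, 0.025, 1.573, -0.012, 1.134, -0.075], TCP at [0.272, 0.563, 0.227] pointing down, gripper open.
Joint ranges: [-2.62, 2.62], [-0.44, 2.09], [-1.27, 1.32], [0.08, 2.57], [-1.32, 4.46], [0.12, 2], [-2.74, 2.74]. Speed limits (rad/s): [2.22, 2.22, 3.01, 3.01, 3.14, 3.14, 3.14].

### API

Orientations are given as a 3x3 rotation matrix whose columns are the frame's x, y, z axes.
In Python, from bench import get_state, get_image, calibration, job_done, tcp_to_grasp gives the robot as it stands.
- The arm moves only by the tool play_rows, never from a script. Its argument "deltas" is a list that holds one entry, the list of rows, each a list of 7 numbers: the shift along the tool's x, y, z in m, then the turn, a rotation vector about the tool's x, y, z in rad, then the closure, from 0 (fully open) to 1 (shut). A call has 1 to 5 rows; each row shifts and turns the commanded pose from where the row before left it, along the tool's axes as they then stand; what a row does not reach is not made up. A row lasts 1/10 s, in which the tool goes at most 50 mm and 8.59 degrees, less where a joint would pass 70% of its speed; a pose out of reach is approached as far as the arm can. A call is refused whole if a number of a shift passes 0.05 or a number of a turn 0.15, either way. A call with a gripper value outside its range is refused whole. The fingers move at their own pace and stop on an object; the grip force is fixed at half the most. Time passes only in rows, so rows that do not move let the fingers close. It gives the time, the measured TCP pose, the force, the opening and the grip force at its end, in the units of the state.
- get_state(): the state, without advancing time (a new reading comes with each control period).
- get_image(name): name is "scene" or "side" or "wrist"; returns (picture, depth): 400x640x3 uint8, red, green, blue; 400x640 float32, m along the optical axis (not along the pixel's ray), 0 where there is no reading.
- calibration(name): a dict with "camera_matrix" (3x3 intrinsics, pixels), "pose" (4x4, takes a point from camera to world coordinates). Camera axes: x right, y up, looking along -z (the intrinsics and any distortion apply to the point x, -y, -z); pixel columns grow to the right and rows downward; lengths in m; the calibration is good to about 2 mm. A picture is of the moment at which its call begins: read the wrist's pose just before it. calibration takes no time and is no camera call; for the wrist camera it gives the pose at the moment of the call.
- job_done(): hands the job in; it is judged then, once.
The state is a dict: "clock": time; "joint_pos": joint angles; "dq": joint speeds; "effort": joint torques, N m; "position": TCP position; "tcp_rot": TCP orientation; "ft_force": force on the tool from outside, world axes, zero at the start; "torque": the same for the moment, N m; "opening": finger opening in m; "finger_force": force on a finger pad.
Only numpy, scipy, OpenCV 4.12 (cv2) and the standard library are available. Lean on these libraries where they do the work, as an engineer would, in place of code of your own. Each camera call takes 0.05 s, during which the arm holds its last target. There are 200 camera calls.

### The job

Push the dark wooden trinket box along the counter into the corner of the display ledge at the green bird's end, so that its long side sits flush against the long rail and its short side is flush against the end stop. Only push it with the fingers, without lifting or tipping it, leave the coconut bowl, the bead jar and the turtle carving where they are, and finish with the hand clear.

Things in the scene. Friction and masses are not known exactly. Their poses are not given: they have to be found in the camera images.
- trinket_box: Loose dark brown wooden trinket box with a white and orange inlaid top, 90 mm (its x) by 120 mm (its y, the long side) by 55 mm high, 0.3 to 0.55 kg, standing on the counter in front of the long rail. Origin: centre of its underside. It slides when pushed low on a side. At the start its long side is turned at most 0.35 rad from the long rail.
- ledge: Fixed pale wooden ledge, 25 mm high, U-shaped, open to the robot. Origin: on the counter, middle of the long rail's inner face. x: away from the robot, through the rail (20 mm thick, x = 0 to 0.02); y: along the rail. End stops (x = -0.11 to 0) have inner faces at y = -0.25 and +0.25. In its corner the box's origin is at x = -0.045, y = +0.19 or -0.19.
- green_bird: Carved green bird with yellow wings on a short wooden post, fixed behind the long rail near one end: it marks the corner to use. 94 mm high, about 120 mm long along the rail, 45 mm wide. Origin: centre of the foot of its post, on the counter, at ledge x = +0.05, y = +0.195 or -0.195.
- red_bird: Carved red bird with blue wings, same size, fixed behind the rail at the other end. Origin: centre of the foot of its post.
- bowl: Loose brown coconut bowl, 84 mm across, 42 mm high, standing in front of the rail at the red bird's end. Leave it. Origin: centre of its underside.
- bead_jar: Loose amber jar with an orange lid, 52 mm across, 85 mm high, standing outside one end of the ledge. Leave it. Origin: centre of its underside.
- turtle: Loose small wooden turtle carving, about 85 by 100 mm, 28 mm high, lying outside the other end of the ledge. Leave it. Origin: centre of its underside.

How it is judged:
By the outcome, as a careful person would: the job done as asked, in the order asked, and still so for the second after the job is handed in, with the robot touching nothing.
It also fails if it takes over 59 s, if anything falls off the work surface, if the arm or the gripper's body presses on something with over 40 N, if the wrist force passes 120 N, or if a joint passes its speed limit or range.

## Working session

There is one attempt and no reset: what is moved stays moved. The work goes in short steps, Python scripts to look and compute and a tool call to move; the robot and the scene stay as the last step left them, time stands still between calls to the robot, and variables do not carry over. Pictures are saved under pics/ and viewed, at most 10 in all, crops included, and the job is handed in when it is done.

Besides the shell and the picture viewer there is one more tool, called after "Request:" as name(argument=value, ...) on one line, values as JSON. play_rows: Moves the arm, as the interface text tells. Its arguments: {"type":"object","properties":{"deltas":{"type":"array"}},"required":["deltas"]}

```bash
mkdir -p pics
cat > h.py <<'E'
import numpy as np, cv2
from bench import *
def pts(d,c):
    K=np.array(c["camera_matrix"]);T=np.array(c["pose"])
    v,u=np.mgrid[0:d.shape[0],0:d.shape[1]]
    p=np.stack([(u-K[0,2])/K[0,0]*d,-(v-K[1,2])/K[1,1]*d,-d],-1)
    return p@T[:3,:3].T+T[:3,3]
def save(im,n): cv2.imwrite("pics/"+n,im[:,:,::-1])
E
python3 - <<'E'
from h import *
s=get_state();print(s, tcp_to_grasp)
for n in("scene","side"):
    c=calibration(n);im,d=get_image(n);save(im,n+"0.png");np.savez(n+"0.npz",im=im,d=d,P=pts(d,c));print(n,c)
E
```

```text
{'clock': 0.0, 'joint_pos': array([-1.22264078,  0.43522631,  0.02499732,  1.57411781, -0.01162466,
        1.13398178, -0.07509633]), 'dq': array([ 8.04740297e-05, -9.99142578e-05,  9.57525599e-04,  3.40754448e-05,
        6.29446785e-04, -8.87149434e-04, -1.07130189e-03]), 'effort': array([-1.01936777e-03, -6.67845011e+01,  9.84970629e-01, -3.14467585e+01,
       -6.04436500e-02,  4.32185177e-02,  2.13864505e-04]), 'position': array([0.27211045, 0.56207957, 0.22593516]), 'tcp_rot': array([[-9.00075158e-01,  4.35734304e-01, -5.70519145e-04],
       [ 4.35734658e-01,  9.00073948e-01, -1.48178972e-03],
       [-1.32157192e-04, -1.58231708e-03, -9.99998739e-01]]), 'ft_force': array([-0.54791025,  0.04782744, -0.94064858]), 'torque': array([ 0.00707283, -0.01595976, -0.00053369]), 'finger_force': 0.0, 'opening': 0.09180537353166626} 0.0188
scene {'camera_matrix': array([[455.0012555 ,   0.        , 318.44178723],
       [  0.        , 455.0012555 , 200.59125334],
       [  0.        ,   0.        ,   1.        ]]), 'pose': array([[-0.78751377, -0.53235923,  0.3105088 ,  1.00804247],
       [ 0.61628877, -0.6828601 ,  0.39228847,  0.49070082],
       [ 0.00319569,  0.50029566,  0.86584874,  1.06710847],
       [ 0.        ,  0.        ,  0.        ,  1.        ]])}
side {'camera_matrix': array([[363.85999918,   0.        , 322.40614996],
       [  0.        , 363.85999918, 201.02009428],
       [  0.        ,   0.        ,   1.        ]]), 'pose': array([[ 0.82644867,  0.36624097, -0.42760981,  0.25729495],
       [-0.56290244,  0.55249063, -0.61473161, -0.49989618],
       [ 0.01111051,  0.74874673,  0.66276308,  0.58513873],
       [ 0.        ,  0.        ,  0.        ,  1.        ]])}
```

View pics/scene0.png

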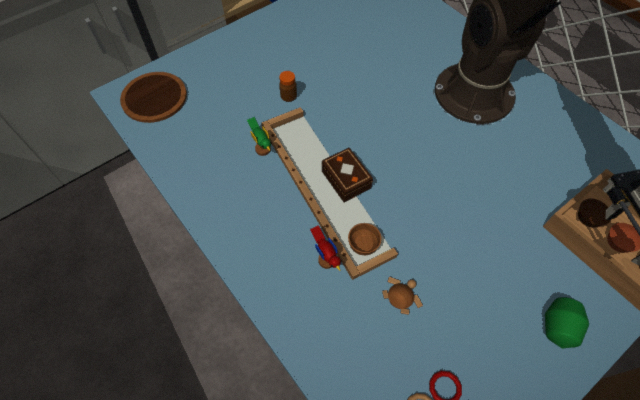

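View pics/side0.png

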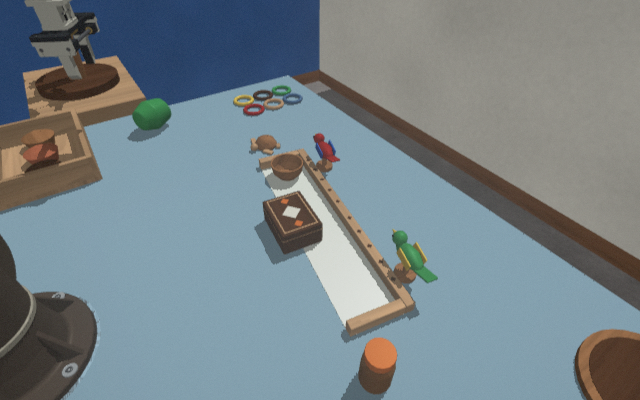

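The scene view shows the box at about (347,173), the green bird at (260,135), the bowl at (366,238), the jar at (288,86) and the turtle at (402,295). The side view shows the box at (292,220), the green bird at (408,255) and the end stop at the green end at (380,315). Next I measure the ledge and box in both views.

```bash
cat > m.py <<'E'
from h import *
def meas(n,im,P,box_px,verbose=True):
    """box: top-face pixels by height about the given pixel; ledge: pale wood at rail height"""
    z=P[...,2]; c=P[box_px[1],box_px[0]]
    r=np.hypot(P[...,0]-c[0],P[...,1]-c[1])
    m=(r<0.085)&(z>0.05)&(z<0.062)
    lab,cc=cv2.connectedComponents(m.astype(np.uint8))[1],None
    m=lab==lab[box_px[1],box_px[0]]
    q=P[m]; (ctr,sz,a)=cv2.minAreaRect((q[:,:2]*1000).astype(np.float32))
    a=np.radians(a)
    if sz[0]<sz[1]: a+=np.pi/2
    return dict(n=n,box=np.round(np.array(ctr)/1000,4),size=np.round(sz,1),long_dir=round((a+np.pi/2)%np.pi-np.pi/2,4),z=round(float(np.median(q[:,2])),4),px=int(m.sum()))
E
python3 - <<'E'
from m import *
for n,bp in(("scene",(347,169)),("side",(291,212))):
    f=np.load(n+"0.npz");im,P=f["im"],f["P"];print(meas(n,im,P,bp))
    z=P[...,2];hsv=cv2.cvtColor(im,cv2.COLOR_RGB2HSV)
    m=(z>.020)&(z<.029)&(hsv[...,0]<25)&(hsv[...,1]>60)
    k,lab,st,cen=cv2.connectedComponentsWithStats(m.astype(np.uint8))
    for i in range(1,k):
        if st[i,4]>60:
            q=P[lab==i];print("  wood",cen[i].round(),st[i,4],cv2.minAreaRect((q[:,:2]*1000).astype(np.float32)),np.median(q[:,2]).round(4))
    # white floor of the ledge
    w=(hsv[...,1]<40)&(hsv[...,2]>150)&(abs(z)<.01)
    q=P[w];print("  white",w.sum(),np.median(q[:,2]).round(4),cv2.minAreaRect((q[:,:2]*1000).astype(np.float32)))
    pk=dict(scene=dict(jar=(287,76),bowl=(366,233),turtle=(402,295),gb=(262,133),rb=(324,245)),side=dict(jar=(380,352),bowl=(287,163),turtle=(265,143),gb=(408,250),rb=(325,150)))[n]
    print({k:P[v[1],v[0]].round(3).tolist() for k,v in pk.items()})
E
```

```text
{'n': 'scene', 'box': array([0.5252, 0.0026]), 'size': array([121.2,  90.9]), 'long_dir': np.float64(1.4425), 'z': 0.0554, 'px': 1267}
  wood [457.  99.] 98 ((85.72864532470703, 0.14959716796875), (27.313940048217773, 114.17768096923828), 0.39554816484451294) 0.0248
  wood [488. 107.] 95 ((32.359596252441406, 74.08122253417969), (22.076337814331055, 97.79208374023438), 51.87960433959961) 0.0239
  wood [321. 202.] 1820 ((589.5601196289062, -19.256561279296875), (542.4027099609375, 129.48367309570312), 79.85968780517578) 0.0249
  wood [349. 190.] 74 ((552.04833984375, 40.33575439453125), (56.65696716308594, 112.95669555664062), 39.9793815612793) 0.0245
  wood [594. 263.] 283 ((209.29774475097656, 564.7470703125), (7.09138298034668, 270.5634765625), 0.008454546332359314) 0.024
  wood [365. 233.] 78 ((604.0929565429688, 169.30499267578125), (47.392494201660156, 71.42747497558594), 42.21224594116211) 0.0238
  wood [401. 294.] 302 ((635.447265625, 339.79608154296875), (48.740352630615234, 50.46666717529297), 29.65184783935547) 0.0248
  white 3728 0.0014 ((570.63427734375, -20.2466125488281
[... 979 characters left out ...]
52734), 79.70630645751953) 0.0229
  wood [286. 162.] 93 ((624.4539184570312, 198.2698974609375), (34.61612319946289, 70.3664321899414), 65.8033447265625) 0.0245
  wood [ 49. 186.] 339 ((106.65235900878906, 430.216064453125), (207.3016357421875, 9.356027603149414), 0.3283621072769165) 0.0245
  wood [372. 385.] 83 ((451.4389953613281, -359.1255798339844), (14.380277633666992, 45.94400405883789), 36.386714935302734) 0.0239
  white 5293 -0.0001 ((1252.3438720703125, 276.5535888671875), (2306.55712890625, 1229.257568359375), 26.333845138549805)
{'jar': [0.467, -0.347, 0.083], 'bowl': [0.632, 0.208, 0.015], 'turtle': [0.625, 0.319, 0.021], 'gb': [0.643, -0.225, 0.073], 'rb': [0.707, 0.138, 0.068]}
```

Request:
play_rows(deltas=[[[0,0,0,0,0,-0.137,0.45],[0,0,0,0,0,-0.137,0.45],[-0.02,-0.04,0,0,0,0,0.45],[-0.02,-0.04,0,0,0,0,0.45],[-0.02,-0.04,0,0,0,0,0.45]]])

```text
clock: 0.6
position: [0.3104, 0.4321, 0.2262]
tcp_rot: [[-0.984, 0.175, -0.0], [0.175, 0.984, -0.001], [0.0, -0.001, -1.0]]
ft_force: [1.3, 0.1, -0.1]
opening: 0.0562
finger_force: 0.0
```

```bash
cat > lf.py <<'E'
import numpy as np
O=np.array([.6338,-.0272]);ex=np.array([.984,-.176]);ey=np.array([.176,.984])
L=lambda p:np.stack([(p[...,:2]-O)@ex,(p[...,:2]-O)@ey],-1)
E
python3 - <<'E'
from h import *;from lf import *
s=get_state();print(s["position"],s["tcp_rot"][:,1],s["joint_pos"],s["opening"],L(s["position"]))
for n in("scene","side"):
    f=np.load(n+"0.npz");P=f["P"];l=L(P);z=P[...,2]
    m=(z>.02)&(z<.046)&(l[...,0]>-.12)&(l[...,0]<-.012)&(l[...,1]>.12)&(l[...,1]<.24)
    q=l[m];print(n,"bowl",q.min(0),q.max(0))
    # rail top: edges per y-slice away from birds
    m=(z>.021)&(z<.03)&(abs(l[...,0]-.01)<.03)
    for y in(-.1,-.05,0,.05):
        q=l[m&(abs(l[...,1]-y)<.02)][:,0];print("  rail",y,np.percentile(q,[3,97]).round(4),len(q))
    m=(z>.021)&(z<.03)&(l[...,0]<-.02)&(l[...,0]>-.1)&(abs(l[...,1]+.26)<.03);q=l[m][:,1];print("  stop",np.percentile(q,[3,97]).round(4))
E
```

```text
[0.31040876 0.43213989 0.22615133] [ 1.75474671e-01  9.84483539e-01 -8.95311152e-04] [-1.03216693  0.28700117 -0.02067785  1.79774588  0.00687715  1.05781475
  0.33902853] 0.056218935046408514 [-0.3990608   0.39507359]
scene bowl [-0.09537871  0.15756735] [-0.0122178   0.23998796]
  rail -0.1 [-0.0006  0.0186] 88
  rail -0.05 [-0.0007  0.0183] 86
  rail 0 [-0.0007  0.0184] 94
  rail 0.05 [-0.0002  0.0184] 100
  stop [-0.2683 -0.2475]
side bowl [-0.09523523  0.15526734] [-0.01273796  0.2393685 ]
  rail -0.1 [-0.0015  0.0171] 138
  rail -0.05 [-0.0016  0.0174] 124
  rail 0 [-0.0014  0.0176] 107
  rail 0.05 [-0.0014  0.0176] 94
  stop [-0.2696 -0.2508]
```

Request:
play_rows(deltas=[[[-0.02,-0.038,0,0,0,0,0.45],[-0.02,-0.038,0,0,0,0,0.45],[-0.02,-0.038,0,0,0,0,0.45],[-0.02,-0.038,0,0,0,0,0.45],[-0.02,-0.038,0,0,0,0,0.45]]])

```text
clock: 1.1
position: [0.3753, 0.2274, 0.2266]
tcp_rot: [[-0.984, 0.176, -0.0], [0.176, 0.984, -0.0], [0.0, -0.0, -1.0]]
ft_force: [0.0, 0.2, 0.1]
opening: 0.0504
finger_force: 0.0
```

Request:
play_rows(deltas=[[[-0.02,-0.038,0,0,0,0,0.45],[-0.02,-0.038,0,0,0,0,0.45],[-0.02,-0.038,0,0,0,0,0.45],[-0.02,-0.038,0,0,0,0,0.45],[-0.02,-0.038,0,0,0,0,0.45]]])

```text
clock: 1.6
position: [0.4403, 0.0229, 0.2267]
tcp_rot: [[-0.984, 0.176, 0.0], [0.176, 0.984, 0.0], [-0.0, 0.0, -1.0]]
ft_force: [0.9, 1.2, 0.4]
opening: 0.0502
finger_force: 0.0
```

Request:
play_rows(deltas=[[[0,0,0.03,0,0,0,0.45],[0,0,0.03,0,0,0,0.45],[0,0,0.03,0,0,0,0.45],[0,0,0.03,0,0,0,0.45],[0,0,0,0,0,0,0.45]]])

```text
clock: 2.1
position: [0.4376, 0.0242, 0.1039]
tcp_rot: [[-0.984, 0.176, -0.006], [0.176, 0.984, -0.002], [0.006, -0.003, -1.0]]
ft_force: [0.0, -0.1, 0.8]
opening: 0.0506
finger_force: 0.0
```

Run:
```python
from h import *;from lf import *
s=get_state();print(s["position"],s["tcp_rot"][:,1],s["joint_pos"],s["opening"],L(s["position"]),s["ft_force"])
```

```text
[0.43759865 0.02415929 0.10393132] [ 0.17608857  0.98437085 -0.00261727] [-0.38839898  0.30241786  0.26008111  2.16785173 -0.11948239  0.69092427
  1.34690125] 0.05058405811840935 [-0.20210136  0.0160061 ] [ 0.01982381 -0.07021737  0.79877375]
```

Request:
play_rows(deltas=[[[0,-0.008,0.03,0,0,0,0.45],[0,0,0.03,0,0,0,0.45],[0,0,0.02,0,0,0,0.45],[0,0,0.008,0,0,0,0.45],[-0.01,0,0,0,0,0,0.45]]])

```text
clock: 2.6
position: [0.4478, 0.0151, 0.0188]
tcp_rot: [[-0.984, 0.176, -0.002], [0.176, 0.984, 0.0], [0.002, -0.0, -1.0]]
ft_force: [0.2, -0.2, -0.0]
opening: 0.0505
finger_force: 0.0
```

Request:
play_rows(deltas=[[[-0.01,0,0,0,0,0,0.45],[-0.008,0,0,0,0,0,0.45],[-0.008,0,0,0,0,0,0.45],[-0.008,0,0,0,0,0,0.45],[-0.008,0,0,0,0,0,0.45]]])

```text
clock: 3.1
position: [0.4904, 0.0075, 0.0189]
tcp_rot: [[-0.984, 0.176, -0.0], [0.176, 0.984, 0.0], [0.0, 0.0, -1.0]]
ft_force: [-2.5, 1.1, 1.3]
opening: 0.0502
finger_force: 1.5
```

Run:
```python
from h import *;from lf import *;from m import *
s=get_state();print(s["position"],s["tcp_rot"][:,2],s["opening"],L(s["position"]),s["ft_force"])
im,d=get_image("side");save(im,"side1.png");P=pts(d,calibration("side"))
z=P[...,2];l=L(P)
m=((z>.05)&(z<.06)&(abs(l[...,0]+.08)<.08)&(l[...,1]<.1)&(l[...,1]>-.1)).astype(np.uint8)
k,lab,st,cen=cv2.connectedComponentsWithStats(m)
for i in range(1,k):
    if st[i,4]>300: print(cen[i],cv2.minAreaRect((l[lab==i]*1000).astype(np.float32)))
```

```text
[0.49039649 0.00748136 0.0189434 ] [-4.24994419e-04  1.28724446e-04 -9.99999901e-01] 0.0502041557377861 [-0.14721298  0.00888744] [-2.50479274  1.05488254  1.31818575]
[310.77301387 210.50819672] ((-89.97532653808594, 5.439006805419922), (120.7602310180664, 88.09156799316406), 89.17436981201172)
```

View pics/side1.png

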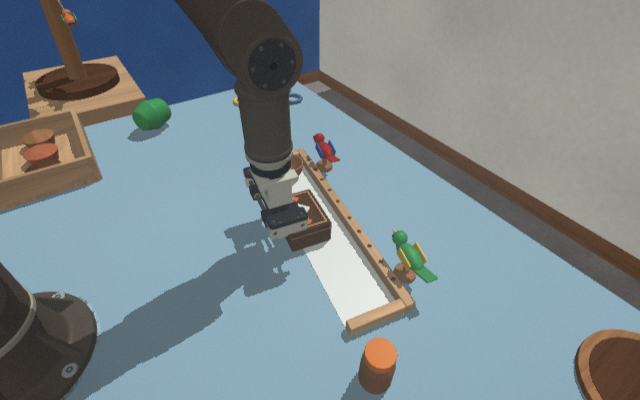

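The picture shows the fingers behind the box, box top near (310,210), squared to the rail and clear of the bowl. I'll carry on toward the rail.

Request:
play_rows(deltas=[[[-0.008,0,0,0,0,0,0.45],[-0.008,0,0,0,0,0,0.45],[-0.008,0,0,0,0,0,0.45],[-0.008,0,0,0,0,0,0.45],[-0.006,0,0,0,0,0,0.45]]])

```text
clock: 3.65
position: [0.5284, 0.0007, 0.0187]
tcp_rot: [[-0.984, 0.176, 0.0], [0.176, 0.984, -0.0], [-0.0, -0.0, -1.0]]
ft_force: [-2.7, 1.3, 2.7]
opening: 0.0506
finger_force: 1.5
```

Request:
play_rows(deltas=[[[-0.003,0,0,0,0,0,0.45],[-0.002,0,0,0,0,0,0.45],[-0.001,0,0,0,0,0,0.45]]])

```text
clock: 3.95
position: [0.5333, -0.0002, 0.0187]
tcp_rot: [[-0.984, 0.176, -0.0], [0.176, 0.984, 0.0], [0.0, -0.0, -1.0]]
ft_force: [-2.7, 0.5, 1.0]
opening: 0.0506
finger_force: 1.1
```

Request:
play_rows(deltas=[[[-0.001,0,0,0,0,0,0.45],[-0.001,0,0,0,0,0,0.45],[-0.001,0,0,0,0,0,0.45]]])

```text
clock: 4.25
position: [0.5344, -0.0004, 0.0185]
tcp_rot: [[-0.984, 0.176, -0.003], [0.176, 0.984, 0.001], [0.003, -0.0, -1.0]]
ft_force: [-9.3, 2.3, 6.9]
opening: 0.0504
finger_force: 5.1
```

Request:
play_rows(deltas=[[[0.015,0,0,0,0,0,0.45],[0.015,0,-0.01,0,0,0,0.45],[0,0,-0.04,0,0,0,0.6],[0,0,-0.04,0,0,0,1],[-0.02,0.025,0,0,0,0,1]]])

```text
clock: 4.75
position: [0.5324, 0.0228, 0.114]
tcp_rot: [[-0.984, 0.181, 0.007], [0.181, 0.984, 0.0], [-0.007, 0.001, -1.0]]
ft_force: [1.7, 0.6, -1.2]
opening: 0.0311
finger_force: 0.0
```

Request:
play_rows(deltas=[[[-0.02,0.025,0,0,0,0,1],[-0.02,0.025,0,0,0,0,1],[-0.02,0.024,0,0,0,0,1],[-0.004,0,0,0,0,0,1],[0,0,0,0,0,0,1]]])

```text
clock: 5.25
position: [0.6077, 0.0874, 0.1086]
tcp_rot: [[-0.985, 0.175, 0.001], [0.175, 0.985, -0.0], [-0.001, -0.0, -1.0]]
ft_force: [-0.5, -0.2, 1.4]
opening: 0.0003
finger_force: 0.0
```

```bash
cat > look.py <<'E'
from h import *;from lf import *
import sys
def box(n,ylo,yhi,name=None):
    im,d=get_image(n);P=pts(d,calibration(n))
    if name: save(im,name)
    z=P[...,2];l=L(P)
    m=((z>.048)&(z<.06)&(abs(l[...,0]+.08)<.08)&(l[...,1]<yhi)&(l[...,1]>ylo)).astype(np.uint8)
    k,lab,st,cen=cv2.connectedComponentsWithStats(m)
    for i in range(1,k):
        if st[i,4]>150: print(n,cen[i].round(),st[i,4],np.round(np.hstack(cv2.minAreaRect((l[lab==i]*1000).astype(np.float32))),1))
s=get_state();print(s["clock"],s["position"],s["tcp_rot"][:,2],s["opening"],L(s["position"]),s["ft_force"])
E
python3 - <<'E'
from look import *
box("side",-.1,.1,"side2.png");box("scene",-.1,.1)
E
```

```text
5.25 [0.60773681 0.08739265 0.10858762] [ 9.30255869e-04 -3.63218224e-04 -9.99999501e-01] 0.0002834665748908348 [-0.04581448  0.10817205] [-0.47384094 -0.21751271  1.42886212]
side [320. 207.] 1582 [-46.9   4.8  90.5 120.4   0. ]
scene [319. 181.] 801 [-30.2   7.4 121.4  60.   89.8]
```

View pics/side2.png

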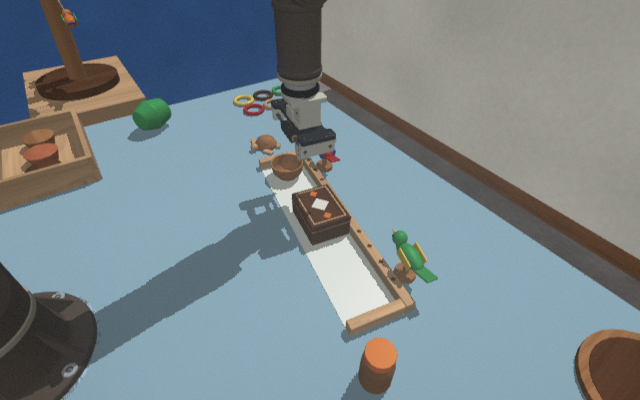

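The box now sits flush along the rail at (320,210), and the hand is above the gap between the box and the bowl. I'll lower it and push along the rail.

Request:
play_rows(deltas=[[[0.002,0,0.03,0,0,0,1],[0.002,0,0.03,0,0,0,1],[0,0,0.02,0,0,0,1],[0,0,0.01,0,0,0,1],[0,-0.01,0,0,0,0,1]]])

```text
clock: 5.85
position: [0.6001, 0.0787, 0.0178]
tcp_rot: [[-0.985, 0.175, -0.002], [0.175, 0.985, 0.0], [0.002, 0.0, -1.0]]
ft_force: [0.1, 0.7, -0.4]
opening: 0.0003
finger_force: 0.0
```

Request:
play_rows(deltas=[[[0,-0.008,0,0,0,0,1],[0,-0.008,0,0,0,0,1],[0,-0.008,0,0,0,0,1],[0,-0.008,0,0,0,0,1],[0,-0.008,0,0,0,0,1]]])

```text
clock: 6.35
position: [0.5947, 0.0387, 0.0195]
tcp_rot: [[-0.984, 0.176, 0.002], [0.176, 0.984, 0.001], [-0.001, 0.001, -1.0]]
ft_force: [0.8, 3.3, 3.5]
opening: 0.0004
finger_force: 1.8
```

Request:
play_rows(deltas=[[[0,-0.008,0,0,0,0,1],[0,-0.008,0,0,0,0,1],[0,-0.008,0,0,0,0,1],[0,-0.008,0,0,0,0,1],[0,-0.008,0,0,0,0,1]]])

```text
clock: 6.85
position: [0.587, -0.0012, 0.0187]
tcp_rot: [[-0.984, 0.176, -0.0], [0.176, 0.984, 0.0], [0.0, 0.0, -1.0]]
ft_force: [0.5, 3.7, 3.0]
opening: 0.0004
finger_force: 1.9
```

Run:
```python
from look import *
box("side",-.2,.1);box("scene",-.2,.1)
```

```text
6.85 [ 0.58703087 -0.00120572  0.01871217] [-1.51368173e-05  7.41138839e-05 -9.99999997e-01] 0.00044388405201682744 [-0.05059582  0.017347  ] [0.49027007 3.69182346 3.00843594]
side [334. 231.] 1517 [-47.7 -60.1  90.1 125.5   1.3]
scene [302. 164.] 383 [-17.1 -62.7  31.7 123.4   0.8]
```

Request:
play_rows(deltas=[[[0,-0.008,0,0,0,0,1],[0,-0.008,0,0,0,0,1],[0,-0.008,0,0,0,0,1],[0,-0.008,0,0,0,0,1],[0,-0.008,0,0,0,0,1]]])

```text
clock: 7.45
position: [0.5797, -0.041, 0.0186]
tcp_rot: [[-0.984, 0.176, -0.0], [0.176, 0.984, -0.0], [0.0, -0.0, -1.0]]
ft_force: [-0.4, 1.2, -1.0]
opening: 0.0002
finger_force: 0.7
```

Request:
play_rows(deltas=[[[0,-0.008,0,0,0,0,1],[0,-0.008,0,0,0,0,1],[0,-0.008,0,0,0,0,1],[0,-0.008,0,0,0,0,1],[0,-0.008,0,0,0,0,1]]])

```text
clock: 7.95
position: [0.5729, -0.08, 0.0187]
tcp_rot: [[-0.984, 0.176, -0.0], [0.176, 0.984, 0.0], [0.0, 0.0, -1.0]]
ft_force: [0.6, 0.3, -1.3]
opening: 0.0008
finger_force: 0.6
```

Run:
```python
from look import *
box("side",-.245,.1,"side3.png");box("scene",-.245,.1)
```

```text
7.95 [ 0.57291638 -0.08001893  0.01872341] [-3.97842612e-05  4.77268691e-05 -9.99999998e-01] 0.0007977509556437181 [-0.05061335 -0.06268935] [ 0.59005475  0.32401892 -1.3075358 ]
side [353. 260.] 1830 [ -47.  -140.4  124.7   90.3   89.9]
scene [289. 143.] 351 [ -17.4 -142.8   32.2  122.5    0.4]
```

View pics/side3.png

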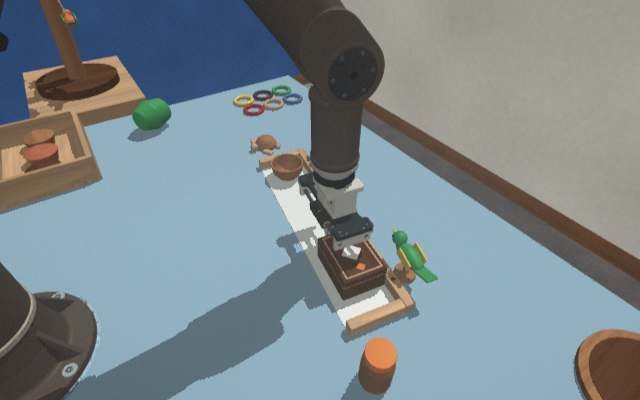

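The box at (353,262) is still flush with the rail, about 48 mm from the end stop, with the hand clear of the green bird.

Request:
play_rows(deltas=[[[0,-0.008,0,0,0,0,1],[0,-0.008,0,0,0,0,1],[0,-0.008,0,0,0,0,1],[0,-0.008,0,0,0,0,1],[0,-0.006,0,0,0,0,1]]])

```text
clock: 8.55
position: [0.5662, -0.1178, 0.0187]
tcp_rot: [[-0.984, 0.177, -0.0], [0.177, 0.984, -0.0], [-0.0, -0.0, -1.0]]
ft_force: [0.2, 1.4, 1.1]
opening: 0.0002
finger_force: 1.0
```

Request:
play_rows(deltas=[[[0,-0.003,0,0,0,0,1],[0,-0.003,0,0,0,0,1],[0,-0.002,0,0,0,0,1]]])

```text
clock: 8.85
position: [0.565, -0.1246, 0.0188]
tcp_rot: [[-0.984, 0.176, 0.0], [0.176, 0.984, 0.0], [-0.0, 0.0, -1.0]]
ft_force: [0.0, 2.0, 0.1]
opening: 0.0006
finger_force: 1.1
```

Request:
play_rows(deltas=[[[0,-0.002,0,0,0,0,1],[0,-0.001,0,0,0,0,1]]])

```text
clock: 9.05
position: [0.5645, -0.1274, 0.0187]
tcp_rot: [[-0.984, 0.176, 0.0], [0.176, 0.984, 0.0], [-0.0, 0.0, -1.0]]
ft_force: [1.9, 5.1, 0.5]
opening: 0.0003
finger_force: 2.6
```

Request:
play_rows(deltas=[[[0,-0.001,0,0,0,0,1],[0,-0.001,0,0,0,0,1]]])

```text
clock: 9.25
position: [0.5648, -0.1277, 0.0188]
tcp_rot: [[-0.985, 0.174, 0.001], [0.174, 0.985, 0.002], [-0.001, 0.002, -1.0]]
ft_force: [2.2, 10.2, 1.6]
opening: 0.0002
finger_force: 4.9
```

Request:
play_rows(deltas=[[[0,0.01,0,0,0,0,1],[0,0.02,0,0,0,0,1],[0,0.01,-0.03,0,0,0,1],[0,0,-0.04,0,0,0,1],[0.02,0.02,-0.02,0,0,0,1]]])

```text
clock: 9.75
position: [0.5576, -0.0699, 0.1116]
tcp_rot: [[-0.984, 0.18, 0.005], [0.18, 0.984, -0.003], [-0.005, -0.002, -1.0]]
ft_force: [1.2, 0.4, 0.4]
opening: 0.0005
finger_force: 0.0
```

Request:
play_rows(deltas=[[[0.03,0.02,0,0,0,0,1],[0.03,0,0,0,0,0,1],[0.03,0,0,0,0,0,0.45],[0.03,0,0,0,0,0,0.45],[0,0,0,0,0,0,0.45]]])

```text
clock: 10.25
position: [0.4359, -0.0258, 0.1084]
tcp_rot: [[-0.984, 0.176, -0.004], [0.176, 0.984, 0.0], [0.004, -0.001, -1.0]]
ft_force: [0.1, 0.5, 0.3]
opening: 0.0198
finger_force: 0.0
```

Run:
```python
from look import *
box("side",-.26,-.05,"side4.png");box("scene",-.26,-.05,"scene4.png")
a=cv2.imread("pics/side4.png")[200:360,280:480];b=cv2.imread("pics/scene4.png")[60:220,200:400]
cv2.imwrite("pics/crop4.png",cv2.resize(np.hstack([a,b]),(800,320),interpolation=cv2.INTER_CUBIC))
```

```text
10.25 [ 0.43589048 -0.0257719   0.10836001] [-3.85987901e-03  1.75135710e-04 -9.99992535e-01] 0.019789383976057884 [-0.19499432 -0.03342682] [0.14537748 0.50017054 0.34586461]
side [364. 274.] 2730 [ -47.2 -190.6  120.1   90.    89.9]
scene [292. 128.] 1087 [ -46.3 -188.    91.4  123.5    0. ]
```

View pics/crop4.png

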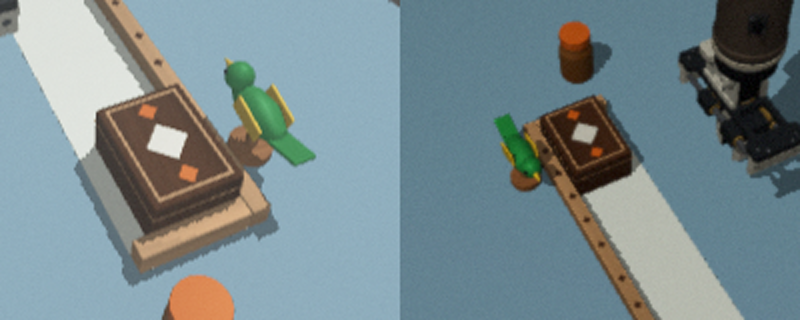

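The crop shows the box in the corner by the green bird, parallel to the rail and touching the end stop. I'll give it one gentle squaring push against the rail to be sure.

Request:
play_rows(deltas=[[[0,-0.04,0,0,0,0,0.45],[0,-0.04,0,0,0,0,0.45],[0,-0.04,0,0,0,0,0.45],[0,-0.031,0,0,0,0,0.45],[0,0,0.02,0,0,0,0.45]]])

```text
clock: 10.85
position: [0.4156, -0.1807, 0.0904]
tcp_rot: [[-0.983, 0.183, 0.005], [0.183, 0.983, -0.004], [-0.006, -0.003, -1.0]]
ft_force: [0.9, 1.2, -0.8]
opening: 0.0506
finger_force: 0.0
```

Request:
play_rows(deltas=[[[0,0,0.03,0,0,0,0.45],[0,0,0.03,0,0,0,0.45],[0,0,0.01,0,0,0,0.45],[-0.02,0,0,0,0,0,0.45],[-0.02,0,0,0,0,0,0.45]]])

```text
clock: 11.35
position: [0.454, -0.1825, 0.0187]
tcp_rot: [[-0.984, 0.177, -0.001], [0.177, 0.984, -0.0], [0.001, -0.0, -1.0]]
ft_force: [1.5, -0.8, 0.8]
opening: 0.0504
finger_force: 0.0
```

Request:
play_rows(deltas=[[[-0.02,0,0,0,0,0,0.45],[-0.015,0,0,0,0,0,0.45],[-0.008,0,0,0,0,0,0.45],[-0.003,0,0,0,0,0,0.45],[0,0,0,0,0,0,0.45]]])

```text
clock: 11.85
position: [0.4984, -0.1901, 0.0188]
tcp_rot: [[-0.984, 0.176, -0.0], [0.176, 0.984, -0.0], [0.0, -0.0, -1.0]]
ft_force: [0.0, 0.4, -1.0]
opening: 0.0503
finger_force: 0.0
```

Run:
```python
from look import *
```

```text
11.85 [ 0.49843353 -0.19005795  0.01881031] [-1.29417467e-04 -8.94467979e-05 -9.99999988e-01] 0.0503199932308965 [-0.1045376  -0.18407672] [ 0.02889297  0.40154841 -1.02744173]
```

Request:
play_rows(deltas=[[[-0.001,0,0,0,0,0,0.45],[-0.001,0,0,0,0,0,0.45],[-0.001,0,0,0,0,0,0.45]]])

```text
clock: 12.15
position: [0.5001, -0.1903, 0.0187]
tcp_rot: [[-0.984, 0.177, -0.002], [0.177, 0.984, 0.001], [0.002, 0.0, -1.0]]
ft_force: [-5.7, 1.9, 3.8]
opening: 0.0507
finger_force: 2.8
```

Request:
play_rows(deltas=[[[-0.001,0,0,0,0,0,0.45],[0,0,0,0,0,0,0.45]]])

```text
clock: 12.35
position: [0.5001, -0.1903, 0.0184]
tcp_rot: [[-0.984, 0.177, -0.004], [0.177, 0.984, 0.001], [0.004, 0.001, -1.0]]
ft_force: [-6.3, 1.6, 5.8]
opening: 0.0507
finger_force: 3.4
```

Request:
play_rows(deltas=[[[0.01,0,0,0,0,0,0.45],[0.03,0,0,0,0,0,0.45],[0.03,0,-0.03,0,0,0,0.45],[0.02,0.02,-0.05,0,0,0,0.45],[0,0.04,-0.05,0,0,0,0.45]]])

```text
clock: 12.85
position: [0.4211, -0.1285, 0.1321]
tcp_rot: [[-0.984, 0.181, -0.003], [0.181, 0.984, -0.0], [0.002, -0.0, -1.0]]
ft_force: [1.7, 0.6, 0.5]
opening: 0.0508
finger_force: 0.0
```

Request:
play_rows(deltas=[[[0,0.04,0,0,0,0,0.45],[0,0.04,0,0,0,0,0.45],[0,0.04,0,0,0,0,0.45],[0,0,0,0,0,0,0.45],[0,0,0,0,0,0,0.45]]])

```text
clock: 13.35
position: [0.4458, -0.0086, 0.1313]
tcp_rot: [[-0.985, 0.173, 0.0], [0.173, 0.985, 0.0], [-0.0, 0.0, -1.0]]
ft_force: [0.5, 0.1, -1.3]
opening: 0.0508
finger_force: 0.0
```

Run:
```python
from look import *
box("side",-.26,-.05,"side5.png");box("scene",-.26,-.05,"scene5.png")
```

```text
13.35 [ 0.4458157  -0.0085837   0.13127994] [ 4.33843718e-04  1.11051918e-04 -9.99999900e-01] 0.05084286532042822 [-0.18825302 -0.0147668 ] [ 0.47704412  0.09925841 -1.3359433 ]
side [364. 274.] 2721 [ -47.2 -190.1  121.    89.9   89.8]
scene [292. 128.] 1088 [ -46.3 -188.2   92.   123.     0.9]
```

View pics/side5.png

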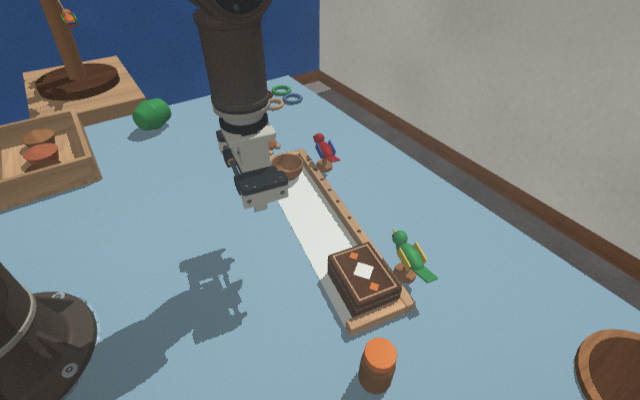

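The box at (364,275) is flush in the green bird's corner. The bowl and jar haven't moved, and the hand is clear.

```bash
python3 -c "from bench import job_done;print(job_done())"
```

```text
the job is handed in; nothing more can be done
None
```

The trinket box is pushed into the green bird's corner, flush (to within about 1 mm by the cameras) against the long rail and the end stop; the bowl, jar and turtle were not touched, the hand is clear, and the job is handed in.

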